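# Key the clamping hub onto the card-disc turntable

## Task

Fit the orange clamping hub onto the steel spindle of the disc-cutting turntable: lower it over the pin, turn it gently until the tab inside it drops into the spindle's keyway, and seat it fully home, flat on the cardboard disc, then let go. Do not force it: press and turn lightly, and stop turning once the tab has dropped. Leave the coffee cup, the cutter and the mouse where they are.

Things in the scene. Friction and masses are not known exactly. Their poses are not given: they have to be found in the camera images.
- hub_center (a point): Centre, half-way up, of the loose orange clamping hub, a ring 34 mm high with twelve upright flats, 44 mm across flats (one faces its x axis, the rest every 30 degrees), 0.08 to 0.17 kg. Starts right way up on the mat. x points to the side of its inner tab, hidden from above but right under the white line on the hub's top face; z up.
- hub: The same hub; origin at the centre of its underside. Bore 18.4 mm wide in the upper 16 mm, 28.4 mm in the lower 18 mm. One steel tab, 6 mm wide, 8 mm high, flush with the underside, points inward in the wide lower bore on the +x side; its tip is 9.2 mm from the axis.
- seat (a point): On the spindle's axis at the top face of the cardboard disc, where the hub's underside must rest, 50 mm above the desk. x points to the red mark on the turntable's base; z up. The keyway points within 35 degrees either side of this x; its exact direction is not measured (seen from above it is a dark notch).
- shoulder_top (a point): On the spindle's axis at the top of its steel shoulder, 16 mm above the disc. The shoulder, 26 mm in diameter, has one keyway 8 mm wide, 5 mm deep, open at the top, down its whole height. The hub rides here on its tab until tab and keyway are in line within about 5 degrees; then it can go down to the disc. The spindle is locked against turning.
- pin_top (a point): Top of the plain steel guide pin, 16 mm in diameter, that stands on the shoulder; 48 mm above the disc, its last 3 mm tapered to 11 mm.
- turntable: Grey disc-cutting turntable, fixed, on the robot's left or right, the hub on the other side. Base 170 x 150 x 30 mm; on it a black platter 140 mm wide with a cardboard disc 120 mm wide, 4 mm thick, its top 47 mm above the base's underside, and the steel spindle. Platter and spindle give downward on a spring: 4 N per mm, 5 mm at most. Origin: centre of the underside, x to the red mark, z up.
- cup_center (a point): Centre of a paper coffee cup with a white lid, 80 mm wide at the top and 111 mm high, standing on the mat; point 55 mm above its underside. Leave alone.
- cutter_center (a point): Centre of a yellow retracted cutter lying on the mat, 165 x 22 x 18 mm, long along its x axis; point 7 mm above its underside. Leave alone.
- mouse_center (a point): Centre of a black and grey computer mouse, 105 x 60 x 31 mm, long along its x axis; point 15 mm above its underside. Leave alone.
There are look-alikes about, which are no part of the job. Of the things that look like the turntable, the smaller one is meant.

How it is judged:
On the way:
1. the hub is over the guide pin, upright, its underside 5 to 40 mm above the cardboard disc and its axis within 4 mm of the spindle's (z of hub in the frame of seat between 0.005 and 0.04 m and horizontal distance between hub and seat below 0.004 m and angle between hub's own z axis and vertical below 0.2 rad), for 0.1 s.
At the end, for the whole second after the job is handed in: The hub's underside lies on the cardboard disc (within 2 mm), its axis within 3 mm of the spindle's, upright within 0.06 rad and at rest, released (z of hub in the frame of seat between -0.002 and 0.002 m and horizontal distance between hub and seat below 0.003 m and angle between hub's own z axis and vertical below 0.06 rad and linear speed of hub below 0.01 m/s); the robot touches nothing.
It fails at once if the hub is forced: more than 30 N between hub and turntable or spindle (contact force between hub and turntable above 30 N).
It fails at once if the cup is moved by more than 20 mm (distance of cup_center from where it was at the start of the episode above 0.02 m).
It fails at once if the cutter is moved by more than 20 mm (distance of cutter_center from where it was at the start of the episode above 0.02 m).
It fails at once if the mouse is moved by more than 20 mm (distance of mouse_center from where it was at the start of the episode above 0.02 m).
It also fails if it takes over 67 s, if anything falls off the work surface, if the arm or the gripper's body presses on something with over 40 N, if the wrist force passes 120 N, or if a joint passes its speed limit or range.

## Robot

A 7-joint arm with a two-finger parallel gripper is mounted at the origin on the work surface. World frame = base frame: x ahead of the robot, y to its left, z up, the work surface at z = 0. Lengths are in m, angles in rad, forces in N, time in s.
With the tool pointing down it reaches from about 0.4 to 0.85 m from the base axis. Payload 4.5 kg.
Tool frame: the origin (TCP) lies midway between the tips of the shut fingers; the grasp point (between the pads) lies 19 mm behind it; z points along the fingers, y is the line along which they close (so a half turn about z gives the same grasp; the last joint's range is limited). The gripper opens to 88 mm and grips with 3 to 60 N. Pads are 18 mm wide; open, the fingers measure 123 mm over their backs; the gripper's body (75 mm by 187 mm) begins 45 mm behind the grasp point.
Start: joints at [-1.264, 0.689, -0.195, 1.565, 0.157, 0.902, -0.215], TCP at [0.168, 0.602, 0.239] pointing down, gripper open.
Joint ranges: [-3.01, 3.01], [-0.46, 2.08], [-1.47, 1.51], [0.13, 2.56], [-1, 4.14], [0.04, 2.09], [-2.66, 2.66]. Speed limits (rad/s): [2.57, 2.57, 3.14, 3.14, 3.14, 3.14, 3.14].

## Interface

Orientations are given as a unit quaternion [x, y, z, w].
In Python, from plant import r gives the robot as it stands.
- The arm moves only by the tool carry_out, never from a script. Its argument "plan" is a list of rows, each an object with "rot": the turn, a rotation vector about the tool's x, y, z in rad, a list of three; "xyz": the shift along the tool's x, y, z in m, a list of three; "grip": the closure in counts, from 0 (fully open) to 255 (shut). In form: [{"rot": [wx, wy, wz], "xyz": [dx, dy, dz], "grip": grip}, ...]. A call has 1 to 8 rows; each row is the pose to reach, as a shift and turn from the pose commanded when the call began, along the tool's axes at that moment; what a row does not reach only later rows make up. A row lasts 1/12 s, in which the tool goes at most 41.7 mm and 7.16 degrees, less where a joint would pass 70% of its speed; a pose out of reach is approached as far as the arm can. A call with a gripper value outside its range is refused whole. The fingers move at their own pace and stop on an object; "squeeze" is the grip in N (left out, the last holds). Time passes only in rows, so rows that repeat a pose let the fingers close. It gives the time, the measured TCP pose, the force, the opening and the grip force at its end, in the units of the state.
- r.get_state(): the state, without advancing time (a new reading comes with each control period).
- r.snapshot(name): name is "scene" or "side" or "wrist"; returns the picture (400x640x3 uint8, red, green, blue); there is no depth.
- r.camera_params(name): a dict with "fx", "fy", "cx", "cy" (pixels), "position" and "attitude" of the camera in the world; the wrist camera has in their place "hand_eye" (4x4, takes a point from camera to tool coordinates, whose origin is the TCP and whose axes are the flange's). Camera axes: x right, y down, z forward; pixel columns grow to the right and rows downward; lengths in m; the calibration is good to about 2 mm. The wrist camera is an equidistant fisheye: a pixel r from the principal point sees the ray r / f radians off the axis. A picture is of the moment at which its call begins: read the wrist's pose just before it. camera_params takes no time and is no camera call.
- r.finish_job(): hands the job in; it is judged then, once.
The state is a dict: "clock": time; "q": joint angles; "qd": joint speeds; "joint_torque": joint torques, N m; "tool_pos": TCP position; "eef_rot": TCP orientation; "contact_force": force on the tool from outside, world axes, zero at the start; "moment": the same for the moment, N m; "opening": opening from 0.0 (shut) to 1.0 (fully open); "finger_force": force on a finger pad.
Only numpy, scipy, OpenCV 4.12 (cv2) and the standard library are available. Lean on these libraries where they do the work, as an engineer would, in place of code of your own. Each camera call takes 0.05 s, during which the arm holds its last target. There are 200 camera calls.

## Working session

There is one attempt and no reset: what is moved stays moved. The work goes in short steps, Python scripts to look and compute and a tool call to move; the robot and the scene stay as the last step left them, time stands still between calls to the robot, and variables do not carry over. Pictures are saved under pics/ and viewed, at most 10 in all, crops included, and the job is handed in when it is done.

Besides the shell and the picture viewer there is one more tool, called in YAML: its name, and indented under it one key for each argument. carry_out: Moves the arm, as the interface text tells. Its arguments: {"type":"object","properties":{"plan":{"type":"array"},"squeeze":{"type":"number"}},"required":["plan"]}

```bash
ls; mkdir -p pics
python3 - <<'E'
from plant import r
import cv2,numpy as np
np.set_printoptions(precision=4,suppress=True)
s=r.get_state(); print(s)
for n in ("scene","side","wrist"):
    print(n,r.camera_params(n))
a=r.snapshot("scene");b=r.snapshot("side");
for n,i in(("scene",a),("side",b)): cv2.imwrite(f"pics/{n}0.png",cv2.cvtColor(i,cv2.COLOR_RGB2BGR))
E
```

```text
pics
{'clock': 0.0, 'q': array([-1.2642,  0.69  , -0.1945,  1.5664,  0.1573,  0.9025, -0.2151]), 'qd': array([-0.0001,  0.0006,  0.0009,  0.0011,  0.0011,  0.0019,  0.0005]), 'joint_torque': array([ -0.0001, -52.7572,  -1.2669, -15.3426,  -0.0526,   0.0066,
         0.0002]), 'tool_pos': array([0.1683, 0.6012, 0.2379]), 'eef_rot': array([ 0.1359,  0.9907, -0.0009, -0.0001]), 'contact_force': array([-0.393 ,  0.3747, -0.262 ]), 'moment': array([ 0.0089, -0.0057, -0.0358]), 'finger_force': 0.0, 'opening': 1.0027465321860403}
scene {'fx': 450.85250634805936, 'fy': 450.85250634805936, 'cx': 318.01508871235126, 'cy': 208.96038172359363, 'position': array([ 1.0419, -0.1293,  1.0054]), 'attitude': array([ 0.7414,  0.6115, -0.1774, -0.212 ])}
side {'fx': 422.47730514775594, 'fy': 422.47730514775594, 'cx': 316.40548109930535, 'cy': 202.24734504740871, 'position': array([ 0.2038, -0.6627,  0.9159]), 'attitude': array([ 0.9273, -0.1605,  0.0641, -0.3319])}
wrist {'fx': 309.70691628693146, 'fy': 309.70691628693146, 'cx': 319.5553989551338, 'cy': 196.91541252539517, 'hand_eye': array([[-0.0004, -0.9551, -0.2962,  0.0763],
       [ 1.    ,  0.    , -0.0015,  0.0006],
       [ 0.0015, -0.2962,  0.9551, -0.1457],
       [ 0.    ,  0.    ,  0.    ,  1.    ]])}
```

View pics/scene0.png

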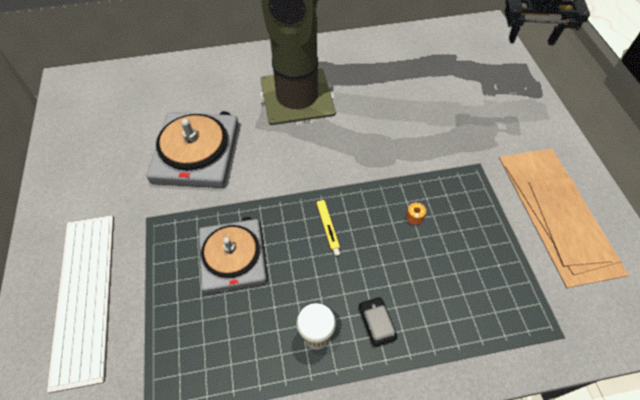

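View pics/side0.png

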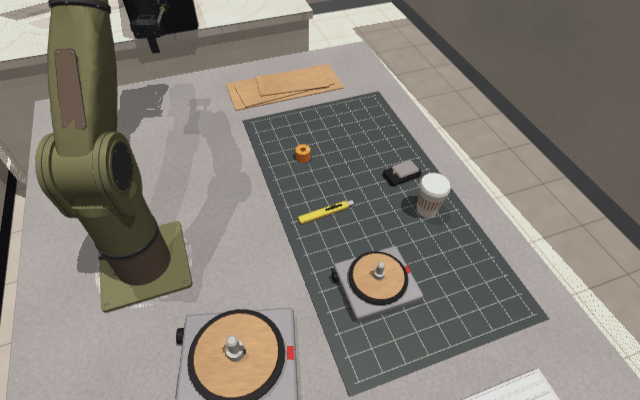

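The scene view shows the hub at about (416,213). There are two turntables: one at (229,250) on the mat and one at (190,143) on the desk, which looks larger. The cup is at (316,325), the cutter at (328,228) and the mouse at (378,322). In the side view the hub is at (303,153), with the turntables at (379,275) and (237,350). Next I'll measure them and take a close crop.

```bash
cat > h.py <<'E'
from plant import r
import cv2,numpy as np
from scipy.spatial.transform import Rotation as R
np.set_printoptions(precision=4,suppress=True)
def ray(n,u,v,s=None):
    p=r.camera_params(n)
    d=np.array([(u-p['cx'])/p['fx'],(v-p['cy'])/p['fy'],1.])
    if n!='wrist': return np.array(p['position']),R.from_quat(p['attitude']).apply(d)
    th=np.hypot(d[0],d[1]); k=np.sin(th)/th if th>1e-9 else 1
    d=np.array([d[0]*k,d[1]*k,np.cos(th)]); H=np.array(p['hand_eye']); T=R.from_quat(s['eef_rot'])
    return T.apply(H[:3,3])+s['tool_pos'],T.apply(H[:3,:3]@d)
def at(n,u,v,z,s=None):
    o,d=ray(n,u,v,s); return o+d*(z-o[2])/d[2]
def proj(n,P,s=None):
    p=r.camera_params(n); P=np.atleast_2d(P)
    if n!='wrist': c=R.from_quat(p['attitude']).inv().apply(P-p['position']); return c[:,:2]/c[:,2:]*p['fx']+[p['cx'],p['cy']]
    H=np.array(p['hand_eye']); t=R.from_quat(s['eef_rot']).inv().apply(P-s['tool_pos']); c=(t-H[:3,3])@H[:3,:3]
    rr=np.hypot(c[:,0],c[:,1]); th=np.arctan2(rr,c[:,2]); return c[:,:2]/rr[:,None]*th[:,None]*p['fx']+[p['cx'],p['cy']]
def save(name,img,box=None,k=1):
    if box: x,y,w,h=box; img=img[y:y+h,x:x+w]
    img=cv2.resize(img,None,fx=k,fy=k,interpolation=cv2.INTER_CUBIC)
    cv2.imwrite(f'pics/{name}.png',cv2.cvtColor(img,cv2.COLOR_RGB2BGR))
E
python3 - <<'E'
from h import *
print('hub',at('scene',416.5,211,.037),at('side',303.5,150,.037))
for n,l in(('scene',[(199,250),(262,250),(229,253)]),('side',[(349,277),(408,277),(379,277)])):
    for u,v in l: print(n,u,v,at(n,u,v,.05))
for n,l in(('scene',[(156,142),(226,142),(190,142)]),('side',[(189,352),(285,352)])):
    for u,v in l: print('big',n,u,v,at(n,u,v,.05))
print('red',at('scene',234,283,.02),at('side',409,269,.02))
print('pin',at('scene',227,240,.098),at('side',380,265,.098))
print('cup',at('scene',316,323,.114),'cutter',at('scene',321,202,.02),at('scene',337,252,.02),'mouse',at('scene',378,322,.03))
a=cv2.imread('pics/scene0.png')[:,:,::-1];b=cv2.imread('pics/side0.png')[:,:,::-1]
c=lambda i,x,y,w:cv2.resize(i[y:y+w,x:x+w],(300,300),interpolation=cv2.INTER_CUBIC)
save('crop1',np.vstack([np.hstack([c(a,396,190,40),c(a,190,212,84)]),np.hstack([c(b,283,132,40),c(b,330,240,84)])]))
E
```

```text
hub [0.4985 0.2251 0.037 ] [0.4932 0.2193 0.037 ]
scene 199 250 [ 0.5116 -0.3178  0.05  ]
scene 262 250 [ 0.5401 -0.1713  0.05  ]
scene 229 253 [ 0.5331 -0.2487  0.05  ]
side 349 277 [ 0.4517 -0.2312  0.05  ]
side 408 277 [ 0.5812 -0.2771  0.05  ]
side 379 277 [ 0.5175 -0.2545  0.05  ]
big scene 156 142 [ 0.1527 -0.4175  0.05  ]
big scene 226 142 [ 0.19   -0.2275  0.05  ]
big scene 190 142 [ 0.1708 -0.3251  0.05  ]
big side 189 352 [ 0.0752 -0.2823  0.05  ]
big side 285 352 [ 0.2603 -0.3483  0.05  ]
red [ 0.5976 -0.2477  0.02  ] [ 0.607  -0.2448  0.02  ]
pin [ 0.5248 -0.2443  0.098 ] [ 0.5153 -0.2503  0.098 ]
cup [ 0.7578 -0.0821  0.114 ] cutter [ 0.4149 -0.0043  0.02  ] [0.5646 0.006  0.02  ] mouse [0.7549 0.057  0.03  ]
```

View pics/crop1.png

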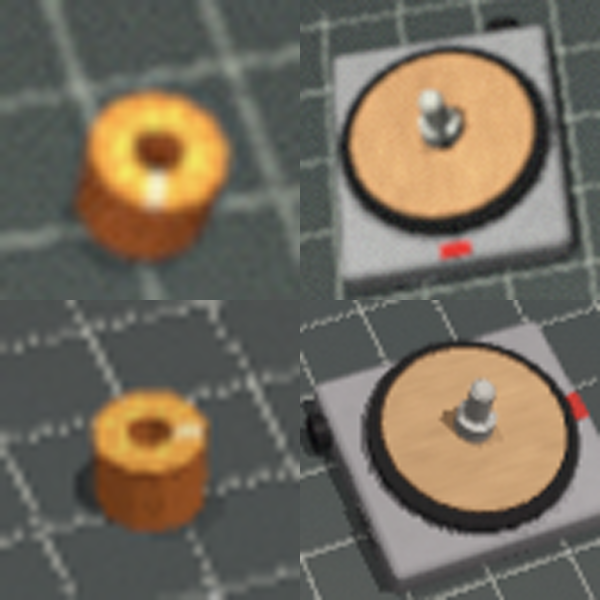

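Crop check: the top-left and bottom-left panels show the hub with its white line pointing roughly to world +x. The right panels show the on-mat turntable, whose platter is about 140 mm wide, against about 195 mm for the one at (190,143). So the on-mat one is the target, with its red mark towards +x. The hub is near (0.496, 0.222) and the spindle near (0.522, -0.249).

Next I'll move above the hub.

carry_out:
  plan:
    - {"rot": [0, 0, 0], "xyz": [-0.04, -0.027, 0.007], "grip": 0}
    - {"rot": [0, 0, 0], "xyz": [-0.073, -0.049, 0.014], "grip": 0}
    - {"rot": [0, 0, 0], "xyz": [-0.106, -0.071, 0.02], "grip": 0}
    - {"rot": [0, 0, 0], "xyz": [-0.139, -0.093, 0.026], "grip": 0}
    - {"rot": [0, 0, 0], "xyz": [-0.172, -0.115, 0.032], "grip": 0}
    - {"rot": [0, 0, 0], "xyz": [-0.205, -0.137, 0.038], "grip": 0}
    - {"rot": [0, 0, 0], "xyz": [-0.238, -0.159, 0.044], "grip": 0}
    - {"rot": [0, 0, 0], "xyz": [-0.271, -0.181, 0.05], "grip": 0}

```text
clock: 0.77
tool_pos: [0.3814, 0.3528, 0.1883]
eef_rot: [0.136, 0.991, -0.0, -0.0]
contact_force: [0.5, -0.2, -0.3]
opening: 1.0
finger_force: 0.0
```

carry_out:
  plan:
    - {"rot": [0, 0, 0], "xyz": [-0.033, -0.022, 0.006], "grip": 0}
    - {"rot": [0, 0, 0], "xyz": [-0.066, -0.044, 0.012], "grip": 0}
    - {"rot": [0, 0, 0], "xyz": [-0.1, -0.066, 0.018], "grip": 0}
    - {"rot": [0, 0, 0], "xyz": [-0.13, -0.085, 0.024], "grip": 0}
    - {"rot": [0, 0, 0], "xyz": [-0.146, -0.096, 0.028], "grip": 0}
    - {"rot": [0, 0, 0], "xyz": [-0.146, -0.096, 0.028], "grip": 0}
    - {"rot": [0, 0, 0], "xyz": [-0.146, -0.096, 0.028], "grip": 0}

```text
clock: 1.35
tool_pos: [0.4956, 0.2216, 0.1602]
eef_rot: [0.137, 0.991, -0.0, -0.0]
contact_force: [-0.5, 0.6, 0.2]
opening: 0.998
finger_force: 0.0
```

Run:
```python
from h import *
s=r.get_state(); im=r.snapshot('wrist'); print(s['clock'],s['tool_pos'],s['eef_rot'],s['q'])
uv=proj('wrist',[.496,.222,.037],s)[0]; print(uv)
x,y=(uv-75).astype(int); x=max(x,0);y=max(min(y,250),0); print(x,y)
import pickle; pickle.dump((s,im),open('w1.pkl','wb'))
save('w1',im,(x,y,150,150),4)
```

```text
1.35 [0.4956 0.2216 0.1602] [ 0.1374  0.9905 -0.0003 -0.0004] [-0.3559  0.701  -0.2476  1.8875  0.2884  0.5887  0.5062]
[320.0159 189.9107]
245 114
```

View pics/w1.png

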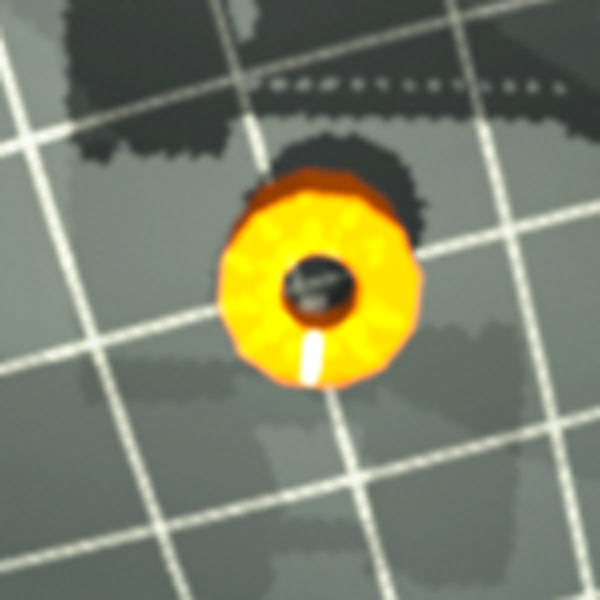

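The wrist crop shows the hub's top face centred at crop (321,288), which is image (325.2,186). The white line runs from about (323.7,197) to (322.7,210).

Run:
```python
from h import *
import pickle; s,im=pickle.load(open('w1.pkl','rb'))
P=lambda u,v:at('wrist',u/4+245,v/4+114,.037,s)
hsv=cv2.cvtColor(im,cv2.COLOR_RGB2HSV); m=((hsv[...,0]>10)&(hsv[...,0]<35)&(hsv[...,1]>150)&(hsv[...,2]>200)).astype(np.uint8)
cs,_=cv2.findContours(m,cv2.RETR_EXTERNAL,cv2.CHAIN_APPROX_NONE); c=max(cs,key=cv2.contourArea)[:,0]
W=np.array([at('wrist',u,v,.037,s)[:2] for u,v in c]); (x,y),rad=cv2.minEnclosingCircle(W.astype(np.float32)); print('circ',x,y,rad)
C=P(321,288);print(C)
for a,b in((315,332),(313,358),(311,385)):
    for c0 in (C[:2],np.array([x,y])):
        d=P(a,b)[:2]-c0; print(np.degrees(np.arctan2(d[1],d[0])),np.linalg.norm(d))
T=R.from_quat(s['eef_rot']).as_matrix(); print(T)
print('delta tool',T.T@(np.array([x,y,.16])-s['tool_pos']))
d=P(311,385)-P(315,332); print(np.degrees(np.arctan2(d[1],d[0])))
```

```text
circ 0.49384644627571106 0.22697430849075317 0.023421745747327805
[0.4938 0.2275 0.037 ]
-23.029469287419648 0.01044073461178241
-20.350365966013587 0.010156798058449948
-21.819008628466722 0.01667581827167951
-20.138541246262026 0.016397927640878933
-21.19993407098875 0.023245341684028396
-19.992784884534352 0.022970708975371314
[[-0.9622  0.2723 -0.0009]
 [ 0.2723  0.9622 -0.0004]
 [ 0.0008 -0.0007 -1.    ]]
delta tool [0.0031 0.0047 0.0002]
-19.709360909149837
```

carry_out:
  plan:
    - {"rot": [0, 0, 0.073], "xyz": [0.003, 0.005, 0.03], "grip": 0}
    - {"rot": [0, 0, 0.073], "xyz": [0.003, 0.005, 0.06], "grip": 0}
    - {"rot": [0, 0, 0.073], "xyz": [0.003, 0.005, 0.09], "grip": 0}
    - {"rot": [0, 0, 0.073], "xyz": [0.003, 0.005, 0.115], "grip": 0}
    - {"rot": [0, 0, 0.073], "xyz": [0.003, 0.005, 0.135], "grip": 0}
    - {"rot": [0, 0, 0.073], "xyz": [0.003, 0.005, 0.149], "grip": 0}
    - {"rot": [0, 0, 0.073], "xyz": [0.003, 0.005, 0.149], "grip": 0}
    - {"rot": [0, 0, 0.073], "xyz": [0.003, 0.005, 0.149], "grip": 40}

```text
clock: 2.07
tool_pos: [0.4924, 0.2303, 0.0116]
eef_rot: [0.171, 0.985, 0.0, -0.001]
contact_force: [0.7, 0.8, -0.1]
opening: 0.943
finger_force: 0.0
```

carry_out:
  plan:
    - {"rot": [0, 0, 0], "xyz": [0, 0, 0], "grip": 80}
    - {"rot": [0, 0, 0], "xyz": [0, 0, 0], "grip": 110}
    - {"rot": [0, 0, 0], "xyz": [0, 0, 0], "grip": 130}
    - {"rot": [0, 0, 0], "xyz": [0, 0, 0], "grip": 150}
    - {"rot": [0, 0, 0], "xyz": [0, 0, 0], "grip": 150}
    - {"rot": [0, 0, 0], "xyz": [0, 0, 0], "grip": 150}
    - {"rot": [0, 0, 0], "xyz": [0, 0, 0], "grip": 150}
    - {"rot": [0, 0, 0], "xyz": [0, 0, 0], "grip": 150}
  squeeze: 15

```text
clock: 2.73
tool_pos: [0.4939, 0.2282, 0.0121]
eef_rot: [0.172, 0.985, -0.0, 0.0]
contact_force: [-0.6, -1.3, 6.1]
opening: 0.498
finger_force: 14.9
```

carry_out:
  plan:
    - {"rot": [0, 0, 0], "xyz": [0, 0, -0.02], "grip": 150}
    - {"rot": [0, 0, 0], "xyz": [0, 0, -0.05], "grip": 150}
    - {"rot": [0, 0, 0], "xyz": [0, 0, -0.085], "grip": 150}
    - {"rot": [0, 0, 0], "xyz": [-0.011, -0.016, -0.11], "grip": 150}
    - {"rot": [0, 0, -0.04], "xyz": [-0.028, -0.042, -0.118], "grip": 150}
    - {"rot": [0, 0, -0.08], "xyz": [-0.046, -0.07, -0.118], "grip": 150}
    - {"rot": [0, 0, -0.12], "xyz": [-0.064, -0.098, -0.118], "grip": 150}
    - {"rot": [0, 0, -0.16], "xyz": [-0.082, -0.126, -0.118], "grip": 150}
  squeeze: 20

```text
clock: 3.4
tool_pos: [0.5283, 0.0807, 0.1298]
eef_rot: [0.091, 0.996, 0.0, 0.0]
contact_force: [0.6, -1.0, -0.7]
opening: 0.496
finger_force: 19.9
```

carry_out:
  plan:
    - {"rot": [0, 0, -0.02], "xyz": [-0.014, -0.031, 0], "grip": 150}
    - {"rot": [0, 0, -0.04], "xyz": [-0.028, -0.062, 0], "grip": 150}
    - {"rot": [0, 0, -0.06], "xyz": [-0.042, -0.093, 0], "grip": 150}
    - {"rot": [0, 0, -0.08], "xyz": [-0.056, -0.124, 0], "grip": 150}
    - {"rot": [0, 0, -0.1], "xyz": [-0.07, -0.155, 0], "grip": 150}
    - {"rot": [0, 0, -0.12], "xyz": [-0.084, -0.186, 0], "grip": 150}
    - {"rot": [0, 0, -0.14], "xyz": [-0.098, -0.217, 0], "grip": 150}
    - {"rot": [0, 0, -0.16], "xyz": [-0.112, -0.248, 0], "grip": 150}

```text
clock: 4.07
tool_pos: [0.5922, -0.1841, 0.1292]
eef_rot: [0.013, 1.0, 0.0, -0.0]
contact_force: [1.2, -0.4, -1.8]
opening: 0.495
finger_force: 19.9
```

carry_out:
  plan:
    - {"rot": [0, 0, -0.015], "xyz": [-0.013, -0.03, 0], "grip": 150}
    - {"rot": [0, 0, -0.03], "xyz": [-0.021, -0.05, 0], "grip": 150}
    - {"rot": [0, 0, -0.03], "xyz": [-0.026, -0.062, 0], "grip": 150}
    - {"rot": [0, 0, -0.03], "xyz": [-0.026, -0.062, 0], "grip": 150}
    - {"rot": [0, 0, -0.03], "xyz": [-0.026, -0.062, 0], "grip": 150}

```text
clock: 4.48
tool_pos: [0.6162, -0.245, 0.1289]
eef_rot: [-0.001, 1.0, 0.0, -0.001]
contact_force: [-0.5, 0.1, -1.7]
opening: 0.495
finger_force: 19.9
```

Run:
```python
from h import *
s=r.get_state(); im=r.snapshot('wrist'); print(s['clock'],s['tool_pos'],s['eef_rot'],s['q'])
uv=proj('wrist',[[.522,-.249,.066],[.522,-.249,.098],[.6,-.246,.035]],s); print(uv)
import pickle; pickle.dump((s,im),open('w2.pkl','wb'))
x,y=(uv[0]-50).astype(int); x=max(x,0);y=max(min(y,300),0); print(x,y)
save('w2',np.hstack([cv2.resize(im[y:y+100,x:x+100],(400,400),interpolation=cv2.INTER_CUBIC),cv2.resize(im,(400,250)).repeat(1,0) if 0 else cv2.copyMakeBorder(cv2.resize(im,(400,250)),0,150,0,0,cv2.BORDER_CONSTANT)]))
```

```text
4.4833 [ 0.6162 -0.245   0.1289] [-0.0014  1.      0.0005 -0.0006] [ 0.541   0.9014 -0.4525  1.5214  0.481   0.8326  1.4834]
[[313.5029  77.3643]
 [312.3695  72.5226]
 [318.0972 180.0387]]
263 27
```

View pics/w2.png

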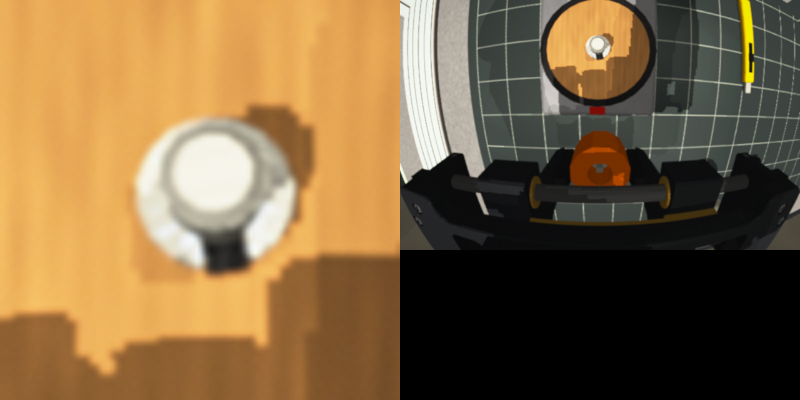

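The spindle's shoulder is centred at crop (216,193), which is image (317,75.3). The pin top is at crop (213,175), and the dark keyway notch points down and slightly right, around crop (224–228, 240–265). The hub is held upright.

Run:
```python
from h import *
import pickle; s,im=pickle.load(open('w2.pkl','rb'))
P=lambda u,v,z:at('wrist',u/4+263-.4,v/4+27-.4,z,s)
C=P(216,193,.066);T=P(213,173,.098);print('shoulder',C,'pin',T, 'diam',np.linalg.norm(P(135,193,.066)-P(297,193,.066)))
for k in((224,240),(228,265),(226,252)):
    d=P(*k,.066)-C;print(np.degrees(np.arctan2(d[1],d[0])),np.linalg.norm(d))
d=P(228,268,.066)-P(224.5,240,.066);print('axis',np.degrees(np.arctan2(d[1],d[0])))
# grey-dark weighted keyway pixels
g=cv2.cvtColor(im,cv2.COLOR_RGB2GRAY).astype(float)
v,u=np.mgrid[27:127,263:363]
W=np.array([at('wrist',a,b,.066,s)[:2] for a,b in zip(u.ravel(),v.ravel())])-C[:2]
rad=np.hypot(*W.T); ang=np.degrees(np.arctan2(W[:,1],W[:,0])); gv=g[27:127,263:363].ravel()
for lo,hi in((8.5,10.5),(10,12.5),(8.5,12.5)):
    m=(rad>lo/1e3)&(rad<hi/1e3)&(abs(ang)<50)&(gv<90); print(m.sum(),ang[m].mean(),ang[m].min(),ang[m].max())
# platter centre via circle fit of cardboard edge/platter black ring
hsv=cv2.cvtColor(im,cv2.COLOR_RGB2HSV); o=((hsv[...,0]>8)&(hsv[...,0]<25)&(hsv[...,1]>90)).astype(np.uint8); o[130:]=0
cs,_=cv2.findContours(o,cv2.RETR_EXTERNAL,cv2.CHAIN_APPROX_NONE); c=max(cs,key=cv2.contourArea)[:,0]; c=c[(c[:,1]>2)&(c[:,1]<128)&(c[:,0]>2)]
E=np.array([at('wrist',a,b,.05,s)[:2] for a,b in c]); A=np.c_[2*E,np.ones(len(E))]; x=np.linalg.lstsq(A,(E**2).sum(1),rcond=None)[0]; print('disc',x[:2],np.sqrt(x[2]+x[0]**2+x[1]**2))
M=R.from_quat(s['eef_rot']).as_matrix(); print(M)
```

```text
shoulder [ 0.5203 -0.247   0.066 ] pin [ 0.5205 -0.2471  0.098 ] diam 0.026743420478961256
9.530591377076933 0.008073440663893702
9.359057490746544 0.012345053610518441
9.501804496142903 0.010126971840768703
axis 7.111385760324934Traceback (most recent call last):
  File "<stdin>", line 11, in <module>
  File "h.py", line 13, in at
    o,d=ray(n,u,v,s); return o+d*(z-o[2])/d[2]
        ~~~^^^^^^^^^
  File "h.py", line 6, in ray
    p=r.camera_params(n)
ValueError: time passes only in moves, steps and waits
```

The shoulder and the pin agree on a spindle axis near (0.5204, -0.247), and the keyway points at about +9° in the world frame. The hub's x is at about 0°. I'll move over the pin and turn by 9°.

carry_out:
  plan:
    - {"rot": [0, 0, -0.03], "xyz": [0.02, 0, 0], "grip": 150}
    - {"rot": [0, 0, -0.08], "xyz": [0.045, 0, 0], "grip": 150}
    - {"rot": [0, 0, -0.13], "xyz": [0.07, -0.001, 0], "grip": 150}
    - {"rot": [0, 0, -0.157], "xyz": [0.088, -0.001, 0], "grip": 150}
    - {"rot": [0, 0, -0.157], "xyz": [0.096, -0.001, 0], "grip": 150}
    - {"rot": [0, 0, -0.157], "xyz": [0.096, -0.001, 0], "grip": 150}
    - {"rot": [0, 0, -0.157], "xyz": [0.096, -0.001, 0], "grip": 150}
    - {"rot": [0, 0, -0.157], "xyz": [0.096, -0.001, 0], "grip": 150}

```text
clock: 5.2
tool_pos: [0.5229, -0.2454, 0.13]
eef_rot: [-0.081, 0.997, 0.0, 0.001]
contact_force: [1.2, -1.4, -1.6]
opening: 0.493
finger_force: 19.9
```

Run:
```python
from h import *
s=r.get_state(); print(s['clock'],s['tool_pos'],s['eef_rot'],s['q'],s['contact_force'])
a=r.snapshot('scene');b=r.snapshot('side');w=r.snapshot('wrist')
c=lambda i,x,y,n:cv2.resize(i[y:y+n,x:x+n],(400,400),interpolation=cv2.INTER_CUBIC)
save('p3',np.hstack([c(b,330,200,110),c(w,220,80,200)]))
P=s['tool_pos'][:2]
print(proj('side',[[*P,.155],[*P,.121],[*P,.098]]),proj('wrist',[[*P,.155],[*P,.098]],s))
```

```text
5.2 [ 0.5229 -0.2454  0.13  ] [-0.081   0.9967  0.0001  0.0013] [ 0.6335  0.8106 -0.4766  1.7992  0.5642  0.6684  1.5645] [ 1.1671 -1.4162 -1.5785]
[[385.6494 248.2751]
 [383.5148 256.772 ]
 [382.1376 262.2542]] [[319.1008 278.3701]
 [319.3604 229.2181]]
```

View pics/p3.png

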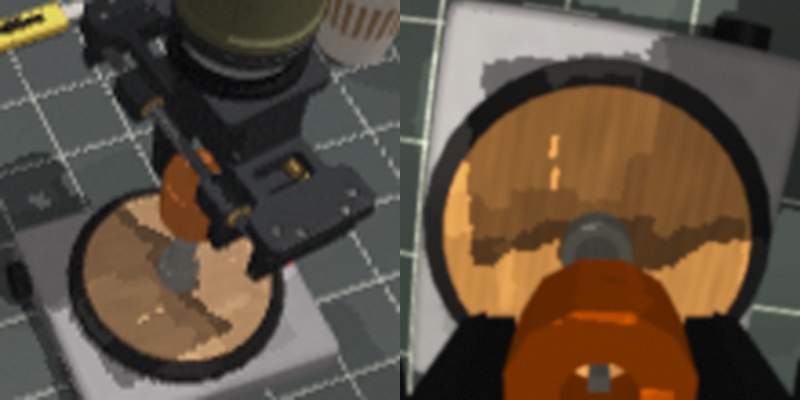

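The hub is held just above the pin, and the pin shows through the bore at wrist crop (598,378), laterally centred. I'll let the arm settle, then correct.

carry_out:
  plan:
    - {"rot": [0, 0, 0], "xyz": [0, 0, 0], "grip": 150}
    - {"rot": [0, 0, 0], "xyz": [0, 0, 0], "grip": 150}
    - {"rot": [0, 0, 0], "xyz": [0, 0, 0], "grip": 150}

```text
clock: 5.6
tool_pos: [0.5211, -0.2463, 0.1296]
eef_rot: [-0.081, 0.997, 0.0, 0.0]
contact_force: [-0.4, 0.4, -0.6]
opening: 0.498
finger_force: 19.9
```

Run:
```python
from h import *
P=[]
for i in range(4):
    s=r.get_state(); P.append(s['tool_pos']); im=r.snapshot('wrist')
print(np.array(P)); p=np.mean(P,0)
s['tool_pos']=p
import pickle; pickle.dump((s,im),open('w3.pkl','wb'))
# visible shoulder outline: predict for candidate axes
for c in((.5204,-.247),(.5229,-.2454)):
    print(c,proj('wrist',[[c[0]-.013,c[1],.066],[c[0],c[1]+.013,.066],[c[0],c[1]-.013,.066]],s))
save('w3',im,(260,150,120,150),4)
```

```text
[[ 0.5211 -0.2463  0.1296]
 [ 0.521  -0.2463  0.1296]
 [ 0.521  -0.2464  0.1296]
 [ 0.5209 -0.2464  0.1296]]
(0.5204, -0.247) [[321.5968 194.0216]
 [336.4663 213.8536]
 [300.7592 208.3881]]
(0.5229, -0.2454) [[323.255  197.7088]
 [338.0233 217.3769]
 [302.4681 211.9627]]
```

View pics/w3.png

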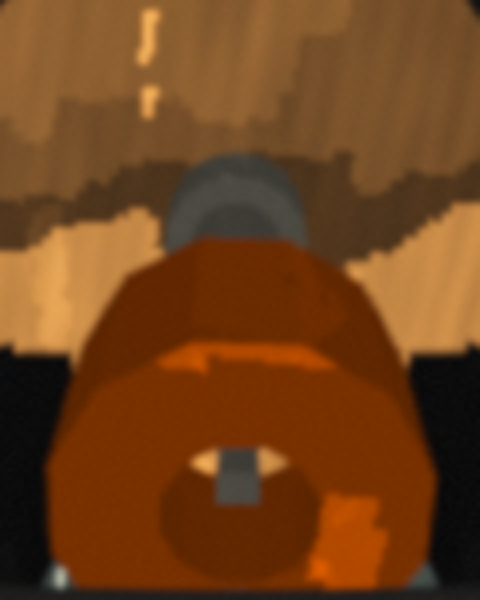

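This close view shows the shoulder centred at crop x≈237, the hub bore at x≈240 and the hub's steel tab, visible through the bore, at x≈238. Position agrees within 0.5 mm and the tab direction within about 2°. I'll lower the hub to just above the shoulder.

carry_out:
  plan:
    - {"rot": [0, 0, 0], "xyz": [0.0005, 0, 0.01], "grip": 150}
    - {"rot": [0, 0, 0], "xyz": [0.0005, 0, 0.018], "grip": 150}
    - {"rot": [0, 0, 0], "xyz": [0.0005, 0, 0.024], "grip": 150}
    - {"rot": [0, 0, 0], "xyz": [0.0005, 0, 0.03], "grip": 150}
    - {"rot": [0, 0, 0], "xyz": [0.0005, 0, 0.034], "grip": 150}
    - {"rot": [0, 0, 0], "xyz": [0.0005, 0, 0.034], "grip": 150}

```text
clock: 6.3
tool_pos: [0.5197, -0.2462, 0.0944]
eef_rot: [-0.081, 0.997, 0.0, -0.001]
contact_force: [-0.3, -0.7, -2.0]
opening: 0.495
finger_force: 19.9
```

carry_out:
  plan:
    - {"rot": [0, 0, 0], "xyz": [0, 0, 0.004], "grip": 150}
    - {"rot": [0, 0, 0], "xyz": [0, 0, 0.008], "grip": 150}
    - {"rot": [0, 0, 0], "xyz": [0, 0, 0.012], "grip": 150}
    - {"rot": [0, 0, 0], "xyz": [0, 0, 0.015], "grip": 150}
    - {"rot": [0, 0, 0], "xyz": [0, 0, 0.015], "grip": 150}
    - {"rot": [0, 0, 0], "xyz": [0, 0, 0.015], "grip": 150}

```text
clock: 6.8
tool_pos: [0.5203, -0.2464, 0.0805]
eef_rot: [-0.081, 0.997, 0.0, -0.0]
contact_force: [0.1, 0.4, -2.0]
opening: 0.502
finger_force: 19.9
```

carry_out:
  plan:
    - {"rot": [0, 0, 0], "xyz": [0, 0, 0.001], "grip": 150}
    - {"rot": [0, 0, 0], "xyz": [0, 0, 0.002], "grip": 150}
    - {"rot": [0, 0, 0], "xyz": [0, 0, 0.003], "grip": 150}
    - {"rot": [0, 0, 0], "xyz": [0, 0, 0.004], "grip": 150}
    - {"rot": [0, 0, 0], "xyz": [0, 0, 0.005], "grip": 150}
    - {"rot": [0, 0, 0], "xyz": [0, 0, 0.006], "grip": 150}
    - {"rot": [0, 0, 0], "xyz": [0, 0, 0.006], "grip": 150}
    - {"rot": [0, 0, 0], "xyz": [0, 0, 0.006], "grip": 150}

```text
clock: 7.47
tool_pos: [0.5204, -0.2464, 0.0746]
eef_rot: [-0.081, 0.997, 0.0, -0.0]
contact_force: [-0.4, -0.2, -1.5]
opening: 0.496
finger_force: 19.9
```

carry_out:
  plan:
    - {"rot": [0, 0, 0], "xyz": [0, 0, 0.0005], "grip": 150}
    - {"rot": [0, 0, 0], "xyz": [0, 0, 0.001], "grip": 150}
    - {"rot": [0, 0, 0], "xyz": [0, 0, 0.0015], "grip": 150}
    - {"rot": [0, 0, 0], "xyz": [0, 0, 0.002], "grip": 150}
    - {"rot": [0, 0, 0], "xyz": [0, 0, 0.0025], "grip": 150}
    - {"rot": [0, 0, 0], "xyz": [0, 0, 0.0025], "grip": 150}
    - {"rot": [0, 0, 0], "xyz": [0, 0, 0.0025], "grip": 150}

```text
clock: 8.05
tool_pos: [0.5204, -0.2464, 0.0721]
eef_rot: [-0.081, 0.997, 0.0, -0.0]
contact_force: [0.3, -0.5, -1.9]
opening: 0.497
finger_force: 19.9
```

carry_out:
  plan:
    - {"rot": [0, 0, 0], "xyz": [0, 0, 0.0005], "grip": 150}
    - {"rot": [0, 0, 0], "xyz": [0, 0, 0.001], "grip": 150}
    - {"rot": [0, 0, 0], "xyz": [0, 0, 0.0015], "grip": 150}
    - {"rot": [0, 0, 0], "xyz": [0, 0, 0.002], "grip": 150}
    - {"rot": [0, 0, 0], "xyz": [0, 0, 0.0025], "grip": 150}
    - {"rot": [0, 0, 0], "xyz": [0, 0, 0.003], "grip": 150}
    - {"rot": [0, 0, 0], "xyz": [0, 0, 0.003], "grip": 150}

```text
clock: 8.63
tool_pos: [0.5204, -0.2464, 0.0691]
eef_rot: [-0.081, 0.997, 0.0, -0.0]
contact_force: [1.0, -0.7, -2.0]
opening: 0.497
finger_force: 19.9
```

No force shows with the underside about 6 mm below the shoulder top, so the tab is in the keyway. No turning is needed, and I'll keep lowering gently.

carry_out:
  plan:
    - {"rot": [0, 0, 0], "xyz": [0, 0, 0.001], "grip": 150}
    - {"rot": [0, 0, 0], "xyz": [0, 0, 0.002], "grip": 150}
    - {"rot": [0, 0, 0], "xyz": [0, 0, 0.003], "grip": 150}
    - {"rot": [0, 0, 0], "xyz": [0, 0, 0.004], "grip": 150}
    - {"rot": [0, 0, 0], "xyz": [0, 0, 0.005], "grip": 150}
    - {"rot": [0, 0, 0], "xyz": [0, 0, 0.006], "grip": 150}
    - {"rot": [0, 0, 0], "xyz": [0, 0, 0.007], "grip": 150}
    - {"rot": [0, 0, 0], "xyz": [0, 0, 0.007], "grip": 150}

```text
clock: 9.3
tool_pos: [0.5203, -0.2464, 0.0619]
eef_rot: [-0.081, 0.997, 0.0, -0.0]
contact_force: [-0.3, -0.7, -2.1]
opening: 0.499
finger_force: 19.9
```

carry_out:
  plan:
    - {"rot": [0, 0, 0], "xyz": [0, 0, 0.0005], "grip": 150}
    - {"rot": [0, 0, 0], "xyz": [0, 0, 0.001], "grip": 150}
    - {"rot": [0, 0, 0], "xyz": [0, 0, 0.0015], "grip": 150}
    - {"rot": [0, 0, 0], "xyz": [0, 0, 0.002], "grip": 150}
    - {"rot": [0, 0, 0], "xyz": [0, 0, 0.0025], "grip": 150}
    - {"rot": [0, 0, 0], "xyz": [0, 0, 0.0025], "grip": 150}
    - {"rot": [0, 0, 0], "xyz": [0, 0, 0.0025], "grip": 150}

```text
clock: 9.88
tool_pos: [0.5204, -0.2464, 0.0597]
eef_rot: [-0.081, 0.997, 0.0, -0.0]
contact_force: [0.5, -0.7, -1.1]
opening: 0.496
finger_force: 19.9
```

carry_out:
  plan:
    - {"rot": [0, 0, 0], "xyz": [0, 0, 0.0005], "grip": 150}
    - {"rot": [0, 0, 0], "xyz": [0, 0, 0.001], "grip": 150}
    - {"rot": [0, 0, 0], "xyz": [0, 0, 0.001], "grip": 150}
    - {"rot": [0, 0, 0], "xyz": [0, 0, 0.001], "grip": 150}
    - {"rot": [0, 0, 0], "xyz": [0, 0, 0.001], "grip": 150}

```text
clock: 10.3
tool_pos: [0.5204, -0.2464, 0.0588]
eef_rot: [-0.081, 0.997, -0.0, 0.0]
contact_force: [-0.6, 0.2, -0.2]
opening: 0.498
finger_force: 19.9
```

carry_out:
  plan:
    - {"rot": [0, 0, 0], "xyz": [0, 0, 0.0005], "grip": 150}
    - {"rot": [0, 0, 0], "xyz": [0, 0, 0.001], "grip": 150}
    - {"rot": [0, 0, 0], "xyz": [0, 0, 0.001], "grip": 150}
    - {"rot": [0, 0, 0], "xyz": [0, 0, 0.001], "grip": 150}
    - {"rot": [0, 0, 0], "xyz": [0, 0, 0.001], "grip": 150}

```text
clock: 10.72
tool_pos: [0.5205, -0.2464, 0.0579]
eef_rot: [-0.081, 0.997, -0.0, 0.0]
contact_force: [-1.9, -0.3, 3.6]
opening: 0.498
finger_force: 19.9
```

Force is now rising at about 4 N/mm, which matches the platter spring, so the hub is on the disc. I'll ease off, release and rise.

carry_out:
  plan:
    - {"rot": [0, 0, 0], "xyz": [0, 0, -0.001], "grip": 150}
    - {"rot": [0, 0, 0], "xyz": [0, 0, -0.001], "grip": 140}
    - {"rot": [0, 0, 0], "xyz": [0, 0, -0.001], "grip": 120}
    - {"rot": [0, 0, 0], "xyz": [0, 0, -0.001], "grip": 100}
    - {"rot": [0, 0, 0], "xyz": [0, 0, -0.001], "grip": 80}
    - {"rot": [0, 0, 0], "xyz": [0, 0, -0.001], "grip": 80}
    - {"rot": [0, 0, 0], "xyz": [0, 0, -0.001], "grip": 80}
  squeeze: 5

```text
clock: 11.3
tool_pos: [0.5204, -0.2464, 0.0586]
eef_rot: [-0.081, 0.997, 0.0, 0.0]
contact_force: [0.4, -0.1, 0.2]
opening: 0.688
finger_force: 0.0
```

carry_out:
  plan:
    - {"rot": [0, 0, 0], "xyz": [0, 0, -0.01], "grip": 60}
    - {"rot": [0, 0, 0], "xyz": [0, 0, -0.03], "grip": 60}
    - {"rot": [0, 0, 0], "xyz": [0, 0, -0.055], "grip": 60}
    - {"rot": [0, 0, 0], "xyz": [0, 0, -0.08], "grip": 60}
    - {"rot": [0, 0, 0], "xyz": [0, 0, -0.1], "grip": 60}
    - {"rot": [0, 0, 0], "xyz": [0, 0, -0.1], "grip": 60}
    - {"rot": [0, 0, 0], "xyz": [0, 0, -0.1], "grip": 60}
    - {"rot": [0, 0, 0], "xyz": [0, 0, -0.1], "grip": 60}

```text
clock: 11.97
tool_pos: [0.5198, -0.2465, 0.1585]
eef_rot: [-0.08, 0.997, 0.0, -0.0]
contact_force: [0.2, 0.2, -0.3]
opening: 0.766
finger_force: 0.0
```

Run:
```python
from h import *
s=r.get_state(); b=r.snapshot('side');w=r.snapshot('wrist')
print(s['clock'],s['tool_pos'],s['contact_force'])
c=lambda i,x,y,n:cv2.resize(i[y:y+n,x:x+n],(400,400),interpolation=cv2.INTER_CUBIC)
x,y=(proj('wrist',[.5204,-.2464,.084],s)[0]-60).astype(int); print(x,y)
print(proj('wrist',[[.5204,-.2464,.084],[.5204,-.2464,.098]],s)-[x,y])
save('p5',np.hstack([c(b,330,210,100),c(w,x,y,120)]))
```

```text
11.9667 [ 0.5198 -0.2465  0.1585] [ 0.2066  0.1793 -0.3039]
259 147
[[60.5136 60.9099]
 [60.4834 67.3861]]
```

View pics/p5.png

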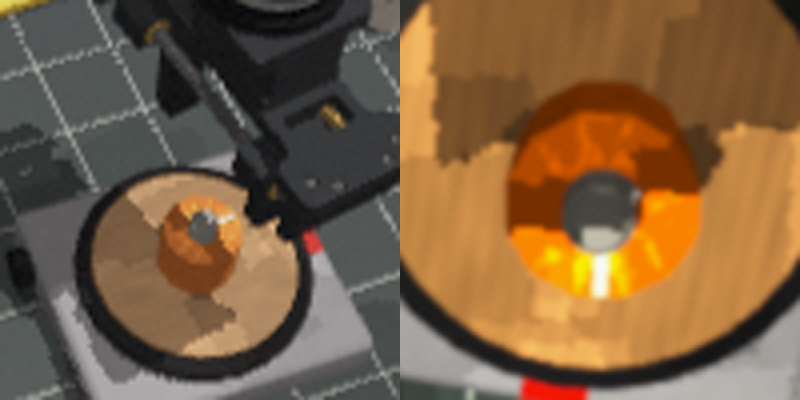

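The hub sits flat on the disc, with its bore around the pin at wrist crop (602,210). The pin sticks out a little and the white line points along the keyway at crop (600,275). The gripper is clear of everything, so I'm handing the job in.

```bash
python3 -c "
from plant import r
print(r.finish_job())"
```

```text
the job is handed in; nothing more can be done
None
```

The hub is seated flat on the cardboard disc with its tab in the keyway, released, and the job is handed in (verdict not shown); it dropped in without turning on the spindle, pressed with about 5 N.

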